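# Fit the orange press roller on the tablet popper

## Robot

A 7-joint arm with a two-finger parallel gripper is mounted at the origin on the work surface. World frame = base frame: x ahead of the robot, y to its left, z up, the work surface at z = 0. Lengths are in m, angles in rad, forces in N, time in s.
With the tool pointing down it reaches from about 0.4 to 0.85 m from the base axis. Payload 10.4 kg.
Tool frame: the origin (TCP) lies midway between the tips of the shut fingers; the grasp point (between the pads) lies 19 mm behind it; z points along the fingers, y is the line along which they close (so a half turn about z gives the same grasp; the last joint's range is limited). The gripper opens to 87 mm and grips with 3 to 60 N. Pads are 19 mm wide; open, the fingers measure 117 mm over their backs; the gripper's body (75 mm by 190 mm) begins 51 mm behind the grasp point.
Start: joints at [1.321, 0.332, -0.065, 1.46, 0.022, 1.35, -0.088], TCP at [0.141, -0.609, 0.223] pointing down, gripper open.
Joint ranges: [-2.6, 2.6], [-0.5, 2.12], [-1.47, 1.34], [0.16, 2.42], [-1.27, 4.41], [0.06, 2.06], [-2.6, 2.6]. Speed limits (rad/s): [2.22, 2.22, 2.79, 2.79, 3.14, 3.14, 3.14].

## Interface

Orientations are given as a unit quaternion [x, y, z, w].
In Python, from bench import r gives the robot as it stands.
- The arm moves only by the tool arm_command, never from a script. Its argument "moves" is one flat list of numbers, 4 for each row, row after row: the shift along the tool's x, y, z in cm, then the turn about the tool's z in degrees. A call has 1 to 12 rows; each row shifts and turns the commanded pose from where the row before left it, along the tool's axes as they then stand; what a row does not reach is not made up. A row lasts 1/12 s, in which the tool goes at most 41.7 mm and 7.16 degrees, less where a joint would pass 70% of its speed; a pose out of reach is approached as far as the arm can. A call with a gripper value outside its range is refused whole. "fingers" is the opening in per cent of the stroke, from 0 (shut) to 100 (fully open), set as the call begins (left out, the last holds). The fingers move at their own pace and stop on an object; "squeeze" is the grip in N (left out, the last holds). Time passes only in rows, so rows that do not move let the fingers close. It gives the time, the measured TCP pose, the force, the opening and the grip force at its end, in the units of the state.
- r.read_state(): the state, without advancing time (a new reading comes with each control period).
- r.camera(name): name is "side" or "top" or "wrist"; returns the picture (384x512x3 uint8, red, green, blue); there is no depth.
- r.camera_info(name): a dict with "fx", "fy", "cx", "cy" (pixels), "origin" and "attitude" of the camera in the world. Camera axes: x right, y up, looking along -z (the intrinsics and any distortion apply to the point x, -y, -z); pixel columns grow to the right and rows downward; lengths in m; the calibration is good to about 2 mm. The wrist camera is an equidistant fisheye: a pixel r from the principal point sees the ray r / f radians off the axis. A picture is of the moment at which its call begins: read the wrist's pose just before it. camera_info takes no time and is no camera call; for the wrist camera it gives the pose at the moment of the call.
- r.close_job(): hands the job in; it is judged then, once.
The state is a dict: "time": time; "joint_positions": joint angles; "joint_vel": joint speeds; "joint_torque": joint torques, N m; "ee_pos": TCP position; "eef_rot": TCP orientation; "ft_force": force on the tool from outside, world axes, zero at the start; "torque": the same for the moment, N m; "width": finger opening in m; "grip_force": force on a finger pad.
Only numpy, scipy, OpenCV 4.12 (cv2) and the standard library are available. Lean on these libraries where they do the work, as an engineer would, in place of code of your own. Each camera call takes 0.05 s, during which the arm holds its last target. There are 200 camera calls.

## Task

Fit the orange press roller to the tablet popping machine: take it from the white tray and slide it down over the machine's upright spindle until it sits flat on the dark seat, lowering it rather than dropping it, then let go. Leave the blue and grey rollers standing where they are in the tray.

Things in the scene. Friction and masses are not known exactly. Their poses are not given: they have to be found in the camera images.
- orange_center (a point): Centre (on the axis, half-way up) of the loose orange roller: a plain upright orange plastic sleeve, open at both ends, outside diameter 56 mm, bore 34 mm, height 50 mm, 0.08 to 0.17 kg; z up the bore. It stands in a straight row with a blue and a grey one, any order, 110 mm apart, along the middle of a fixed white tray, 380 by 200 mm (floor 4 mm thick, rim 14 mm high).
- spindle_seat (a point): On the axis of the fixed upright steel spindle, where a fitted roller's foot rests; z up. Spindle 20 mm thick, top 60 mm above here, last 16 mm tapered to 7 mm; 7 mm play each side. Seat: dark disc, 68 mm wide, 4 mm above the deck of a low white machine, 260 by 220 mm, deck 70 mm above the table; a grey hump 35 mm high starts 107 mm off in -x. A fitted roller's centre is 25 mm above here.
- blue_center (a point): Centre (on the axis, half-way up) of the loose blue roller: a plain upright blue plastic sleeve, open at both ends, outside diameter 56 mm, bore 34 mm, height 50 mm, 0.08 to 0.17 kg; z up the bore. Not wanted; it stays where it stands.
- grey_center (a point): Centre (on the axis, half-way up) of the loose grey roller: a plain upright grey plastic sleeve, open at both ends, outside diameter 56 mm, bore 34 mm, height 50 mm, 0.08 to 0.17 kg; z up the bore. Not wanted; it stays where it stands.

How it is judged:
By the outcome, as a careful person would: the job done as asked, in the order asked, and still so for the second after the job is handed in, with the robot touching nothing.
It also fails if it takes over 48 s, if anything falls off the work surface, if the arm or the gripper's body presses on something with over 40 N, if the wrist force passes 120 N, or if a joint passes its speed limit or range.

## Working session

There is one attempt and no reset: what is moved stays moved. The work goes in short steps, Python scripts to look and compute and a tool call to move; the robot and the scene stay as the last step left them, time stands still between calls to the robot, and variables do not carry over. Pictures are saved under pics/ and viewed, at most 10 in all, crops included, and the job is handed in when it is done.

Besides the shell and the picture viewer there is one more tool, called after "Call:" by a JSON object that holds its "name" and its "arguments", one argument or row to a line. arm_command: Moves the arm, as the interface text tells. Its arguments: {"type":"object","properties":{"moves":{"type":"array"},"fingers":{"type":"number"},"squeeze":{"type":"number"}},"required":["moves"]}

```bash
mkdir -p pics; cat > h.py <<'E'
import numpy as np, cv2
from bench import r
from scipy.spatial.transform import Rotation as R
def info(n):
    return r.camera_info(n)
def rot(i):
    a=np.array(i["attitude"],float)
    return a if a.shape==(3,3) else R.from_quat(a).as_matrix()
def snap(n,f):
    i=info(n); im=r.camera(n); cv2.imwrite("pics/"+f,im[:,:,::-1]); return i,im
E
python3 - <<'E'
from h import *
for n in("side","top","wrist"):
    i,im=snap(n,n+"0.png"); print(n,i)
s=r.read_state(); print({k:np.round(v,3) for k,v in s.items()})
a=[cv2.imread(f"pics/{n}0.png") for n in("side","top","wrist")]
E
```

```text
side {'fx': 354.19843845003726, 'fy': 354.19843845003726, 'cx': 255.27754898215744, 'cy': 193.3569605364798, 'origin': array([ 0.1445791 , -0.50305915,  0.73098389]), 'attitude': array([ 0.36001612, -0.12977872, -0.31709632,  0.86775331])}
top {'fx': 380.2780364900403, 'fy': 380.2780364900403, 'cx': 262.29127853699765, 'cy': 193.8107885114228, 'origin': array([ 4.90991642e-01, -2.20782058e-04,  8.62383908e-01]), 'attitude': array([-0.03199715,  0.02940103,  0.71253644, -0.70028822])}
wrist {'fx': 297.3186396354542, 'fy': 297.3186396354542, 'cx': 252.40177297661327, 'cy': 193.4267900617771, 'origin': array([ 0.21865879, -0.59005214,  0.38354488]), 'attitude': array([-0.1141519 ,  0.09102562, -0.61590351,  0.77417475])}
{'time': np.float64(0.15), 'joint_positions': array([ 1.321,  0.333, -0.065,  1.461,  0.022,  1.35 , -0.089]), 'joint_vel': array([-0.001, -0.003,  0.001, -0.002, -0.   ,  0.001, -0.   ]), 'joint_torque': array([ 1.0000e-03, -6.2363e+01,  2.5000e-02, -3.9014e+01, -6.1000e-02,
        3.7000e-02,  0.0000e+00]), 'ee_pos': array([ 0.14 , -0.609,  0.222]), 'eef_rot': array([ 0.994,  0.113, -0.   , -0.001]), 'ft_force': array([ 0.147, -0.249, -0.346]), 'torque': array([-0.002, -0.034, -0.007]), 'grip_force': np.float64(0.0), 'width': np.float64(0.087)}
```

View pics/side0.png

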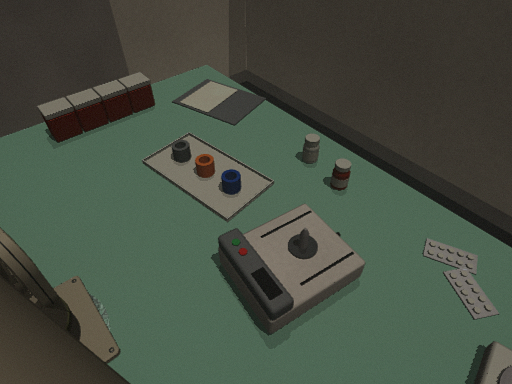

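View pics/top0.png

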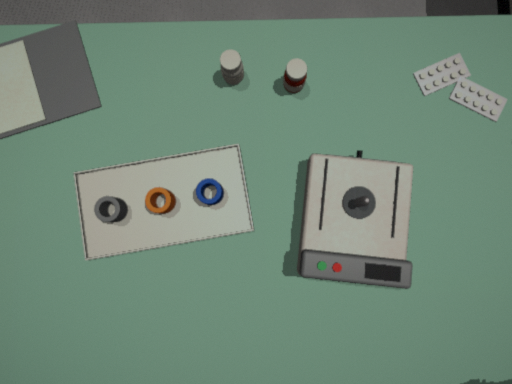

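View pics/wrist0.png

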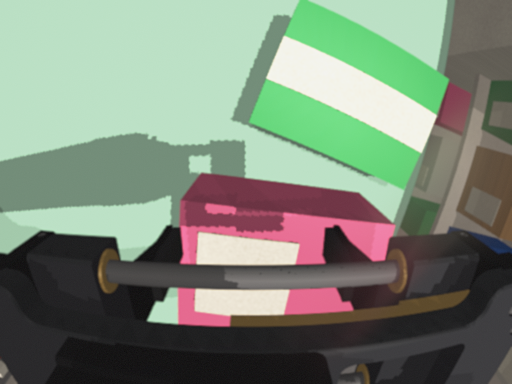

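The side and top views show the row grey, orange, blue. Orange is at top (160,201) and side (205,165), and the spindle is at top (359,203) and side (303,240). The wrist view shows a pink box under the gripper, so I'll rise before travelling. Next I'll zoom in for measuring.

```bash
python3 - <<'E'
import cv2,numpy as np
t=cv2.imread("pics/top0.png");s=cv2.imread("pics/side0.png")
def c(im,x,y,w=50,h=37): 
    k=cv2.resize(im[y:y+h*1,x:x+w],None,fx=8,fy=8,interpolation=cv2.INTER_CUBIC)
    for a in range(0,w,10): cv2.putText(k,str(x+a),(a*8,10),0,.35,(0,255,255)); cv2.line(k,(a*8,0),(a*8,h*8),(0,255,255),1) if 0 else cv2.line(k,(a*8,12),(a*8,18),(0,255,255),1)
    for a in range(0,h,10): cv2.putText(k,str(y+a),(0,a*8+14),0,.35,(255,0,255)); cv2.line(k,(24,a*8),(32,a*8),(255,0,255),1)
    return k
cv2.imwrite("pics/z.png",np.vstack([np.hstack([c(t,135,182),c(s,180,147)]),np.hstack([c(t,335,185),c(s,280,222)])]))
E
```

```text
(no output)
```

View pics/z.png

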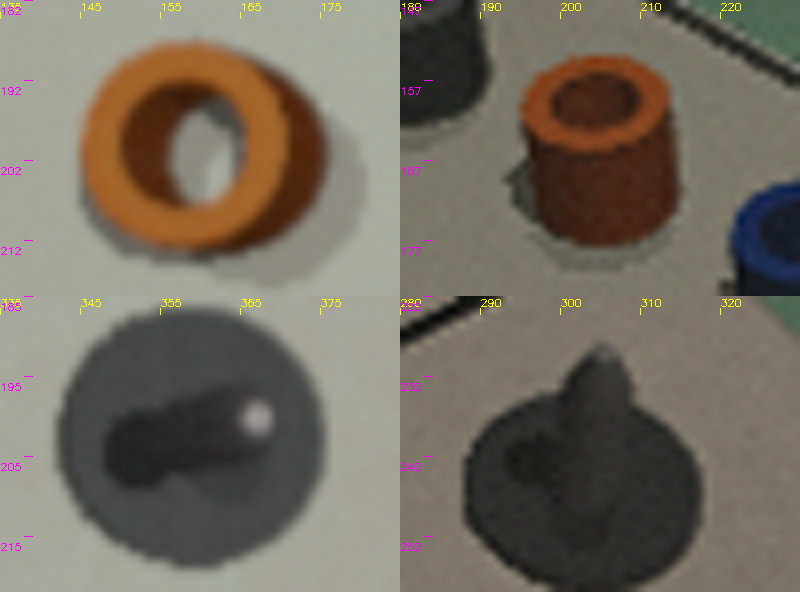

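The zooms show the orange rim centre at top (157.8,199.7) and side (204.0,159.4). The seat disc centre is at top (358.4,202.1) and side (302.4,245.8). The spindle tip is at top (366.8,199.7) and side (304.9,227.9).

```bash
cat >> h.py <<'E'
def ray(i,u,v):
    d=np.array([(u-i["cx"])/i["fx"],-(v-i["cy"])/i["fy"],-1.]); d=rot(i)@d
    return np.array(i["origin"]),d/np.linalg.norm(d)
def tri(rays):
    A=0;b=0
    for o,d in rays: P=np.eye(3)-np.outer(d,d);A=A+P;b=b+P@o
    x=np.linalg.solve(A,b); return x,[np.linalg.norm((np.eye(3)-np.outer(d,d))@(x-o)) for o,d in rays]
def atz(i,u,v,z):
    o,d=ray(i,u,v); return o+d*(z-o[2])/d[2]
def proj(i,X):
    p=rot(i).T@(np.asarray(X)-i["origin"]); return i["cx"]+i["fx"]*p[0]/-p[2], i["cy"]-i["fy"]*p[1]/-p[2]
def fproj(i,X):
    p=rot(i).T@(np.asarray(X)-i["origin"]); q=np.array([p[0],-p[1],-p[2]]); th=np.arctan2(np.hypot(q[0],q[1]),q[2]); n=np.hypot(q[0],q[1])
    return i["cx"]+i["fx"]*th*q[0]/n, i["cy"]+i["fy"]*th*q[1]/n
def fray(i,u,v):
    a=(u-i["cx"])/i["fx"];b=(v-i["cy"])/i["fy"];t=np.hypot(a,b);s=np.sin(t)/t
    d=rot(i)@np.array([a*s,-b*s,-np.cos(t)]); return np.array(i["origin"]),d
E
python3 - <<'E'
from h import *
T,S=info("top"),info("side")
for n,t,s,z in(("orange rim",(157.8,199.7),(204.05,159.45),.054),("seat",(358.45,202.1),(302.4,245.8),.074),("tip",(366.8,199.7),(304.9,227.9),.134)):
    x,e=tri([ray(T,*t),ray(S,*s)]); print(n,x.round(4),np.round(e,4),atz(T,*t,z).round(4),atz(S,*s,z).round(4),np.hypot(x[0],x[1]))
for n,p in(("grey",(107.5,209)),("blue",(209.5,191.5))): print(n,atz(T,*p,.054).round(4))
for p in [(75,173),(241,147),(252,235),(88,258)]: print(atz(T,*p,.014).round(3))
s=r.read_state(); print(R.from_quat(s["eef_rot"]).as_matrix().round(3))
E
```

```text
orange rim [0.5532 0.2247 0.0548] [0.0007 0.0007] [0.5527 0.2253 0.054 ] [0.5542 0.2251 0.054 ] 0.5970617244213129
seat [ 0.5393 -0.1976  0.0731] [0.0004 0.0004] [ 0.5389 -0.1971  0.074 ] [ 0.5391 -0.1981  0.074 ] 0.5743071579440275
tip [ 0.5394 -0.1974  0.1372] [0. 0.] [ 0.5396 -0.1983  0.134 ] [ 0.5414 -0.1958  0.134 ] 0.5743538853744409
grey [0.5347 0.3324 0.054 ]
blue [0.5683 0.1148 0.054 ]
[0.619 0.424 0.014]
[0.672 0.049 0.014]
[0.474 0.027 0.014]
[0.429 0.39  0.014]
[[ 0.974  0.225 -0.   ]
 [ 0.225 -0.974  0.001]
 [-0.    -0.001 -1.   ]]
```

Heights check out: rim 54.8 mm against 54, seat 73.1 against 74, tip 137 against 134. The row spacing also fits at about 110 mm. So orange is at (0.553, 0.225) and the spindle at (0.539, -0.197). I'll keep the present heading, with the fingers closing nearly along the row, and rise and travel.

Call:
{"name": "arm_command", "arguments": {
  "moves": [0,0,-2,0,0,0,-2,0,3.45,-1.15,0,0,3.45,-1.15,0,0,3.45,-1.15,0,0,3.45,-1.15,0,0,3.45,-1.15,0,0,3.45,-1.15,0,0,3.45,-1.15,0,0,3.45,-1.15,0,0,3.45,-1.15,0,0,3.45,-1.15,0,0],
  "fingers": 100
}}

```text
time: 1.15
ee_pos: [0.452, -0.4182, 0.2624]
eef_rot: [0.994, 0.113, -0.0, -0.0]
ft_force: [-0.3, -0.5, 0.4]
width: 0.0872
grip_force: 0.0
```

Call:
{"name": "arm_command", "arguments": {
  "moves": [1.36,-3.36,0,0,1.36,-3.36,0,0,1.36,-3.36,0,0,1.36,-3.36,0,0,1.36,-3.36,0,0,1.36,-3.36,0,0,1.36,-3.36,0,0,1.36,-3.36,0,0,1.36,-3.36,0,0]
}}

```text
time: 1.9
ee_pos: [0.5019, -0.0955, 0.2625]
eef_rot: [0.994, 0.113, -0.0, 0.0]
ft_force: [0.6, 0.4, 0.4]
width: 0.0868
grip_force: 0.0
```

Call:
{"name": "arm_command", "arguments": {
  "moves": [1.36,-3.36,0,0,1.36,-3.36,0,0,1.36,-3.36,0,0,1.36,-3.36,0,0,1.36,-3.36,0,0,1.36,-3.36,0,0,1.36,-3.36,0,0,0,0,0,0,0,0,0,0]
}}

```text
time: 2.65
ee_pos: [0.5414, 0.156, 0.2621]
eef_rot: [0.993, 0.115, -0.0, -0.0]
ft_force: [-0.2, -0.0, -0.6]
width: 0.0868
grip_force: 0.0
```

```bash
python3 - <<'E'
from h import *
i,im=snap("wrist","w1.png"); s=r.read_state(); print(s["ee_pos"],i["origin"],s["joint_positions"].round(2))
im=im[:,:,::-1].copy()
def circ(i,c,rad,im,col):
    p=np.array([fproj(i,[c[0]+rad*np.cos(a),c[1]+rad*np.sin(a),c[2]]) for a in np.linspace(0,6.28,60)]); cv2.polylines(im,[(p*16).round().astype(int)],True,col,1,cv2.LINE_AA,4)
circ(i,(.553,.225,.054),.028,im,(255,255,0)); print(fproj(i,(.553,.225,.054)))
cv2.imwrite("pics/w1o.png",im)
E
```

```text
[0.54176303 0.15382882 0.26209739] [0.6196344  0.17498287 0.42375201] [ 0.23  0.24 -0.69  1.54  0.16  1.42 -1.82]
(np.float64(201.8408589400222), np.float64(149.1621532726264))
```

View pics/w1o.png

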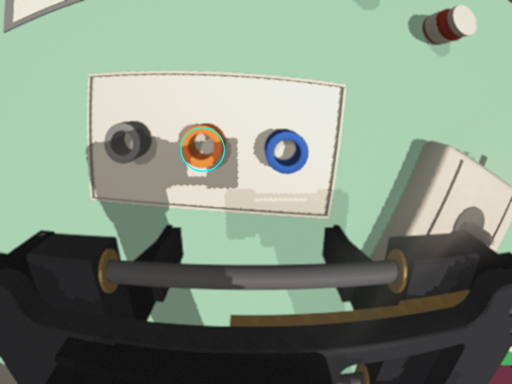

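The predicted rim (201.8,149.2) lies on the orange roller's rim to about 1 px, with blue at (287,150) and grey at (127,142). I'll move over it and descend part way.

Call:
{"name": "arm_command", "arguments": {
  "moves": [0.91,-2.22,0,0,0.91,-2.22,0,0,0.92,-2.22,0,0,0,0,3.5,0,0,0,3.5,0,0,0,3.5,0,0,0,3.5,0,0,0,0,0,0,0,0,0]
}}

```text
time: 3.45
ee_pos: [0.5533, 0.2225, 0.1218]
eef_rot: [0.994, 0.112, -0.002, 0.001]
ft_force: [0.1, -0.7, 0.9]
width: 0.0868
grip_force: 0.0
```

```bash
python3 - <<'E'
from h import *
s=r.read_state(); Rm=R.from_quat(s["eef_rot"]).as_matrix()
print(s["ee_pos"], (Rm.T@(np.array([.553,.225,.019])-s["ee_pos"])*100).round(2))
E
```

```text
[0.55331296 0.22250479 0.12181252] [ 0.06 -0.26 10.28]
```

Call:
{"name": "arm_command", "arguments": {
  "moves": [0.05,-0.25,0,0,0,0,2.5,0,0,0,2.5,0,0,0,2.5,0,0,0,1.5,0,0,0,1.3,0,0,0,0,0,0,0,0,0]
}}

```text
time: 4.12
ee_pos: [0.5546, 0.2274, 0.021]
eef_rot: [0.994, 0.113, 0.001, -0.0]
ft_force: [1.0, 0.9, 0.9]
width: 0.0872
grip_force: 0.0
```

Call:
{"name": "arm_command", "arguments": {
  "moves": [0,0,0,0,0,0,0,0,0,0,0,0,0,0,0,0,0,0,0,0,0,0,0,0,0,0,0,0,0,0,0,0],
  "fingers": 0,
  "squeeze": 15
}}

```text
time: 4.78
ee_pos: [0.5538, 0.227, 0.0198]
eef_rot: [0.994, 0.113, 0.0, 0.0]
ft_force: [-0.3, -0.9, 3.0]
width: 0.0561
grip_force: 15.0
```

Call:
{"name": "arm_command", "arguments": {
  "moves": [0,0,-1,0,0,0,-2,0,0,0,-2.5,0,0,0,-3,0,0,0,-3,0,0,0,-3,0,0,0,-3,0,0,0,-2.5,0,0,0,0,0]
}}

```text
time: 5.53
ee_pos: [0.5553, 0.2284, 0.2257]
eef_rot: [0.994, 0.113, 0.004, -0.001]
ft_force: [0.8, 1.6, -1.1]
width: 0.0561
grip_force: 15.0
```

Call:
{"name": "arm_command", "arguments": {
  "moves": [-0.5,1.7,0,0,-0.7,2.5,0,0,-0.8,3,0,0,-0.8,3,0,0,-0.8,3,0,0,-0.8,3,0,0,-0.8,3,0,0,-0.8,3,0,0,-0.8,3,0,0,-0.8,3,0,0,-0.8,3,0,0,-0.8,3,0,0]
}}

```text
time: 6.53
ee_pos: [0.5404, -0.1282, 0.2197]
eef_rot: [0.994, 0.113, -0.0, -0.0]
ft_force: [1.1, -0.7, -0.5]
width: 0.0565
grip_force: 15.0
```

Call:
{"name": "arm_command", "arguments": {
  "moves": [-0.8,3,0,0,-0.6,2.2,0,0,-0.3,1.4,0,0,0,0,0,0,0,0,0,0,0,0,0,0]
}}

```text
time: 7.03
ee_pos: [0.5395, -0.1932, 0.2196]
eef_rot: [0.993, 0.114, 0.0, -0.0]
ft_force: [-0.5, 0.8, -1.5]
width: 0.0567
grip_force: 15.0
```

```bash
python3 - <<'E'
from h import *
s=r.read_state(); Rm=R.from_quat(s["eef_rot"]).as_matrix()
print(s["ee_pos"],s["width"],s["grip_force"], (Rm.T@(np.array([.5393,-.1976,.090])-s["ee_pos"])*100).round(2))
i,w=snap("wrist","w2.png");_,t=snap("top","t2.png");_,d=snap("side","s2.png")
c=lambda im,x,y,W,H:cv2.resize(im[y:y+H,x:x+W,::-1],(400,300),interpolation=cv2.INTER_CUBIC)
cv2.imwrite("pics/z2.png",np.vstack([np.hstack([c(w,0,0,512,384),c(w,190,190,136,102)]),np.hstack([c(d,240,160,120,90),c(t,300,150,120,90)])]))
E
```

```text
[ 0.53950217 -0.19323077  0.21959545] 0.05669965412730887 15.000066407201578 [-0.12  0.43 12.96]
```

View pics/z2.png

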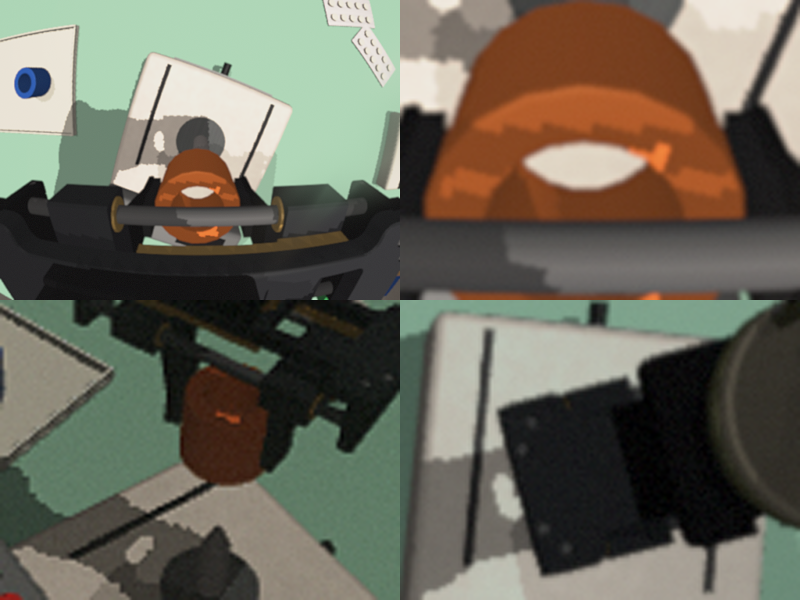

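The roller is held, its foot above the spindle with the bore open, and the tip shows below left in the side view. I'll centre it, lower to just above the tip, and check the fit with an overlay.

Call:
{"name": "arm_command", "arguments": {
  "moves": [-0.1,0.45,0,0,0,0,1.5,0,0,0,2,0,0,0,1.7,0,0,0,0,0,0,0,0,0,0,0,0,0]
}}

```text
time: 7.77
ee_pos: [0.5398, -0.1997, 0.1687]
eef_rot: [0.994, 0.113, 0.001, 0.0]
ft_force: [0.5, -0.4, -0.4]
width: 0.0562
grip_force: 15.0
```

```bash
python3 - <<'E'
from h import *
s=r.read_state(); Rm=R.from_quat(s["eef_rot"]).as_matrix(); p=s["ee_pos"]
print(p,s["width"],s["ft_force"], (Rm.T@(np.array([.5393,-.1976,.090])-p)*100).round(2))
i,w=snap("wrist","w3.png");j,d=snap("side","s3.png")
def ring(I,im,f,x,y,W,H,sc,c,rad,col,P):
    q=np.array([f(I,[c[0]+rad*np.cos(a),c[1]+rad*np.sin(a),c[2]]) for a in np.linspace(0,6.28,60)])
    cv2.polylines(im,[(((q-[x,y]+.5)*sc-.5)*16).round().astype(int)],True,col,1,cv2.LINE_AA,4)
out=[]
for I,im,f,b in((i,w,fproj,(176,176,160,120)),(j,d,proj,(262,190,80,60))):
    x,y,W,H=b; sc=400/W; k=cv2.resize(im[y:y+H,x:x+W,::-1],(400,300),interpolation=cv2.INTER_CUBIC)
    k=cv2.convertScaleAbs(k,alpha=1.6,beta=20); raw=k.copy()
    for z,col in((p[2]-.0158,(255,255,0)),(p[2]-.0158+.05,(0,255,0))): ring(I,k,f,x,y,W,H,sc,(p[0],p[1],z),.028,col,0)
    ring(I,k,f,x,y,W,H,sc,(.5393,-.1976,.074),.034,(255,0,255),0)
    ring(I,k,f,x,y,W,H,sc,(.5393,-.1976,.134),.0035,(0,0,255),0)
    out.append(np.vstack([raw,k]))
cv2.imwrite("pics/z3.png",np.hstack(out))
E
```

```text
[ 0.53980442 -0.1997019   0.16873193] 0.05624555529224401 [ 0.53414667 -0.44949429 -0.35579381] [-0.01 -0.22  7.87]
```

View pics/z3.png

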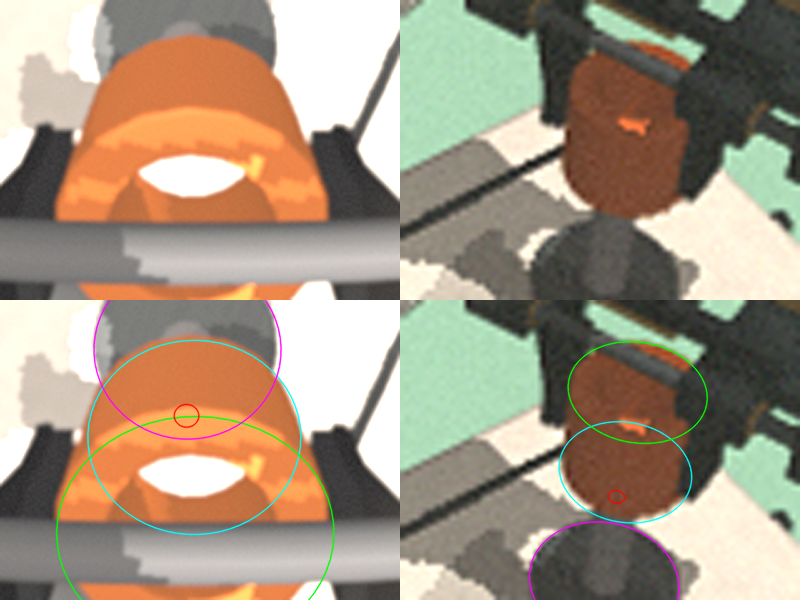

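The overlays agree with the roller and the seat to about 1–2 mm, against 7 mm of play. I'll apply the small centring correction and lower in steps while watching the force.

Call:
{"name": "arm_command", "arguments": {
  "moves": [0,-0.2,0,0,0,0,0,0,0,0,0.8,0,0,0,0.8,0,0,0,0.8,0,0,0,0.8,0,0,0,0,0,0,0,0,0]
}}

```text
time: 8.53
ee_pos: [0.5383, -0.1976, 0.1347]
eef_rot: [0.994, 0.113, -0.001, -0.0]
ft_force: [0.1, 0.9, -0.5]
width: 0.0559
grip_force: 15.0
```

```bash
python3 - <<'E'
from h import *
s=r.read_state(); Rm=R.from_quat(s["eef_rot"]).as_matrix(); p=s["ee_pos"]
print(p,s["ft_force"],s["torque"],s["width"], (Rm.T@(np.array([.5393,-.1976,.090])-p)*100).round(2))
E
```

```text
[ 0.5383489  -0.19760874  0.13473201] [ 0.05182392  0.90799469 -0.50437655] [-0.01157532 -0.00823718 -0.00379016] 0.055888050236934064 [0.1  0.02 4.47]
```

Call:
{"name": "arm_command", "arguments": {
  "moves": [0.05,0,0.7,0,0,0,0.8,0,0,0,0.8,0,0,0,0.7,0,0,0,0.5,0,0,0,0.3,0,0,0,0.1,0,0,0,0,0,0,0,0,0]
}}

```text
time: 9.28
ee_pos: [0.5395, -0.1977, 0.0968]
eef_rot: [0.994, 0.113, 0.0, 0.0]
ft_force: [0.2, -0.0, -0.1]
width: 0.0564
grip_force: 15.0
```

Call:
{"name": "arm_command", "arguments": {
  "moves": [0,0,0.1,0,0,0,0.1,0,0,0,0.1,0,0,0,0.1,0,0,0,0,0,0,0,0,0]
}}

```text
time: 9.78
ee_pos: [0.5392, -0.1976, 0.0925]
eef_rot: [0.994, 0.113, -0.0, 0.0]
ft_force: [-0.4, 0.5, -1.6]
width: 0.0562
grip_force: 15.0
```

Call:
{"name": "arm_command", "arguments": {
  "moves": [0,0,0.1,0,0,0,0.1,0,0,0,0,0,0,0,0,0]
}}

```text
time: 10.12
ee_pos: [0.5392, -0.1976, 0.0905]
eef_rot: [0.994, 0.113, -0.0, 0.0]
ft_force: [0.0, 0.5, -1.8]
width: 0.0565
grip_force: 15.0
```

Call:
{"name": "arm_command", "arguments": {
  "moves": [0,0,0.1,0,0,0,0,0,0,0,0,0]
}}

```text
time: 10.37
ee_pos: [0.5394, -0.1976, 0.0898]
eef_rot: [0.994, 0.113, 0.0, 0.0]
ft_force: [-2.1, -0.9, 2.3]
width: 0.0562
grip_force: 15.0
```

Call:
{"name": "arm_command", "arguments": {
  "moves": [0,0,0.1,0,0,0,0,0,0,0,0,0]
}}

```text
time: 10.62
ee_pos: [0.5395, -0.1977, 0.0897]
eef_rot: [0.994, 0.113, 0.0, 0.0]
ft_force: [-4.2, 1.4, 11.5]
width: 0.0563
grip_force: 15.0
```

The roller is seated: TCP height stopped at 89.7 mm against 90 predicted, with 11.5 N upward. I'll release gently and retreat.

Call:
{"name": "arm_command", "arguments": {
  "moves": [0,0,-0.1,0,0,0,0,0,0,0,0,0]
}}

```text
time: 10.87
ee_pos: [0.5394, -0.1977, 0.0897]
eef_rot: [0.994, 0.113, 0.0, 0.0]
ft_force: [-1.0, 0.9, 4.7]
width: 0.0564
grip_force: 15.0
```

Call:
{"name": "arm_command", "arguments": {
  "moves": [0,0,0,0,0,0,0,0,0,0,0,0,0,0,0,0,0,0,0,0,0,0,0,0,0,0,0,0,0,0,0,0],
  "fingers": 100
}}

```text
time: 11.53
ee_pos: [0.5393, -0.1976, 0.0895]
eef_rot: [0.994, 0.113, 0.0, 0.0]
ft_force: [-0.5, -0.2, -0.5]
width: 0.086
grip_force: 0.0
```

Call:
{"name": "arm_command", "arguments": {
  "moves": [0,0,-1,0,0,0,-2,0,0,0,-3,0,0,0,-3,0,0,0,-3,0,0,0,-3,0,0,-3,0,0,0,-3,0,0,0,-3,0,0,0,-3,0,0,0,-3,0,0,0,0,0,0]
}}

```text
time: 12.53
ee_pos: [0.5048, -0.0448, 0.241]
eef_rot: [0.993, 0.117, 0.001, -0.0]
ft_force: [-0.9, 1.1, 0.5]
width: 0.0872
grip_force: 0.0
```

```bash
python3 - <<'E'
from h import *
s=r.read_state(); print(s["time"],s["ee_pos"],s["width"],s["ft_force"])
_,t=snap("top","t4.png");j,d=snap("side","s4.png")
c=lambda im,x,y,W,H:cv2.resize(im[y:y+H,x:x+W,::-1],(400,300),interpolation=cv2.INTER_CUBIC)
cv2.imwrite("pics/z4.png",np.vstack([np.hstack([c(d,263,200,80,60),c(t,318,172,80,60)]),np.hstack([c(d,0,0,512,384),c(t,0,0,512,384)])]))
E
```

```text
12.5333 [ 0.5048344  -0.04483614  0.24099861] 0.08722885684928945 [-0.90839492  1.11783437  0.49786886]
```

View pics/z4.png

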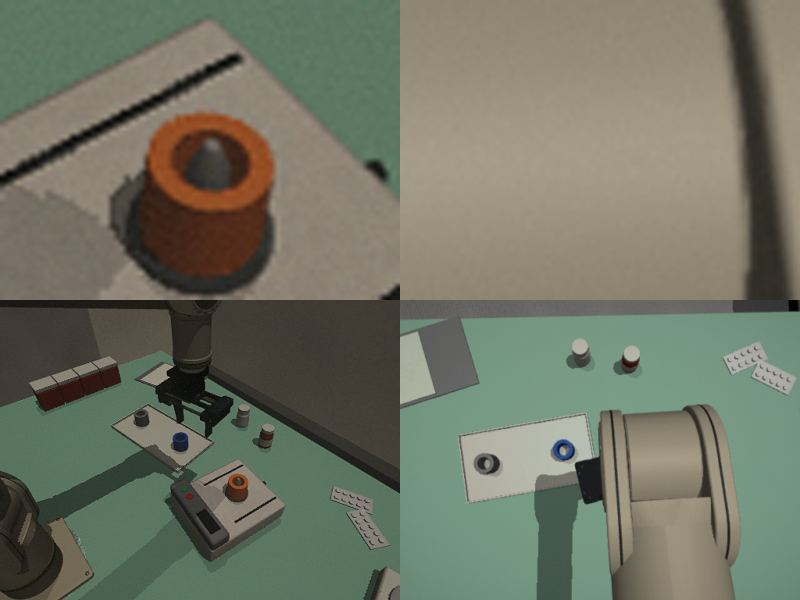

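The side view shows the orange roller flat on the seat with the spindle tip in its bore (crop (210,150)). Grey and blue are still standing in the tray, and the gripper is clear.

```bash
python3 -c "
from bench import r
print(r.close_job())"
```

```text
the job is handed in; nothing more can be done
None
```

The orange roller sits flat on the dark seat, lowered over the spindle and let go. Blue and grey still stand in the tray, and the job was handed in at about 12.6 s.

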